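Index the coupling carousel and load the orange coupling

TASK

Turn the carousel of the blender-coupling tester (its upright posts are there to be pushed) until the orange pocket faces the throat of the loading apron, and only then slide the orange-topped coupling along the apron, never lifting it, through the throat and past the pocket's spring clip until it is fully home against the hub, pushing gently. Leave the orange pocket facing the throat, and leave the blue coupling on the apron and everything else on the table where they are.

Things in the scene. Friction and masses are not known exactly. Their poses are not given: they have to be found in the camera images.
- loader: The fixed tester on a grey round pedestal. Origin: on the table under the carousel's axis; z up. The loading apron and throat lie towards its -y, a grey motor housing (42 mm high, 130 mm wide) at y from 130 to 200 mm. Its place varies by about 6 by 10 cm, its yaw by 0.22 rad either way.
- apron (a point): Centre of the flat aluminium apron's top (loader x = 0, y = -194 mm), 30 mm above the table; axes as the loader's. The apron is 250 mm along x, and 140 mm along y (loader y from -124 to -264 mm), with 5 mm high, 4 mm thick lips along its outer (-y) edge and both side edges. It is level with the pocket floors to 0.5 mm.
- throat (a point): Middle of the throat on the apron's top (loader x = 0, y = -136 mm); axes as the loader's. Two steel guides, 18 mm high and 5 mm thick, 49 mm apart inside from loader y = -126 to -146 mm, flare outwards to about 75 mm apart at y = -159 mm, so a disc sliding in along +y is centred.
- load_point (a point): Fixed point on the throat's centre line, 112 mm from the carousel's axis (loader x = 0, y = -112 mm), 30 mm above the table: where the mouth of the orange pocket must be.
- carousel (a joint): Turn of the carousel about its upright axis, rad, growing anticlockwise seen from above; 0 or any multiple of 2 pi when the orange pocket faces the throat. It starts between 0.8 and 5.48, can be turned either way, past 0 and past 2 pi, is held only by bearing friction (about 1.2 N on a post moves it) and stays where it is left.
- carousel_axis (a point): On the carousel's axis at pocket floor level, 29.5 mm above the table; its axes turn with it, -y out along the orange pocket. Disc of radius 120 mm with a black hub of radius 55 mm, 20 mm high. Six pockets 60 degrees apart open outwards: empty ones orange, blue (120 degrees anticlockwise of orange), white (120 clockwise); grey ones hold fixed black-topped couplings 26 mm high.
- post (a point): One of six upright posts by which the carousel is turned: this point is on its axis, 70 mm above the table. They stand 105 mm from the carousel's axis, midway between pockets (30, 90, 150 ... degrees from orange; this one is 30 degrees anticlockwise of it). Steel, 14 mm diameter, 18 mm black ball on top up to 89 mm above the table: push them above the pocket walls and couplings.
- orange_mouth (a point): On the floor of the orange pocket, on its centre line at the mouth, 112 mm from the axis; it meets load_point when the pocket faces the throat. Turns with the carousel, -y outwards. The pocket is 47 mm wide between walls 18 mm high, whose ends flare by about 6 mm a side at the rim, so an entering part draws the carousel into line.
- orange_home (a point): Where the centre of the coupling's underside must end, touching the hub: on the orange pocket's floor, 77 mm from the axis; turns with it, -y outwards. 13 mm farther out two sprung brass nibs (the clip) reach 4 mm in from the walls: passing them takes some 10 to 14 N, then it eases until the hub is met, and they keep the coupling home. Over 45 N on the coupling is too rough.
- orange_coupling: The drive coupling to load: a loose upright steel disc of 44 mm diameter, 16 mm high, then an orange top (41 mm diameter, up to 19 mm) and a dark cross of lugs (24 mm across, up to 26 mm); 0.1 to 0.21 kg. Origin: centre of its underside, z up. Starts on the apron 51 to 61 mm left or right of the throat's line.
- blue_coupling: The same coupling with a blue top, waiting on the other side of the apron, to be left there. Origin: centre of its underside.
- jar: Bystander, to be left alone: clear open blender jar, 110 mm wide, 150 mm tall; origin at the centre of its underside.
- spanner: Bystander, to be left alone: steel spanner lying flat; origin at the centre of its underside.
- driver: Bystander, to be left alone: screwdriver lying flat; origin at the centre of its underside.
- weight: Bystander, to be left alone: brass test weight, 56 mm wide, 60 mm tall; origin at the centre of its underside.
- lid: Bystander, to be left alone: black blender lid, 130 mm wide, lying flat; origin at the centre of its underside.
Mind the look-alikes: they are no part of the job. What is shaped like the orange_coupling but turquoise is not meant.

How it is judged:
By the outcome, as a careful person would: the job done as asked, in the order asked, and still so for the second after the job is handed in, with the robot touching nothing.
It also fails if it takes over 69 s, if anything falls off the work surface, if the arm or the gripper's body presses on something with over 40 N, if the wrist force passes 120 N, or if a joint passes its speed limit or range.

ROBOT

A 6-joint arm with a two-finger parallel gripper is mounted at the origin on the work surface. World frame = base frame: x ahead of the robot, y to its left, z up, the work surface at z = 0. Lengths are in m, angles in rad, forces in N, time in s.
With the tool pointing down it reaches from about 0.35 to 0.975 m from the base axis. Payload 4.9 kg.
Tool frame: the origin (TCP) lies midway between the tips of the shut fingers; the grasp point (between the pads) lies 19 mm behind it; y points along the fingers, x is the direction in which the jaws open and shut, and the axes are right-handed (so a half turn about y gives the same grasp; the last joint's range is limited). The gripper opens to 85 mm and grips with 20 to 120 N. Pads are 22 mm wide; open, the fingers measure 114 mm over their backs; the gripper's body (76 mm by 85 mm) begins 54 mm behind the grasp point. The pads swing forward as they close: fully open they stand 13 mm farther back than shut.
Start: joints at [1.207, 0.053, 1.613, -0, 1.476, -0.119], TCP at [0.151, 0.606, 0.231] pointing down, gripper open.
Joint ranges: [-3.01, 3.01], [-1.01, 2.22], [0.06, 2.58], [-1.02, 4.17], [0.09, 2.62], [-3.14, 3.14]. Speed limits (rad/s): [2.57, 2.57, 3.14, 3.14, 3.14, 3.14].

INTERFACE

Orientations are given as a 3x3 rotation matrix whose columns are the frame's x, y, z axes.
In Python, from station import robot, cams, find_in gives the robot as it stands.
- The arm moves only by the tool servo_tool, never from a script. Its argument "commands" is text: rows parted by semicolons, each of 7 numbers parted by spaces: the turn, a rotation vector about the tool's x, y, z in degrees, then the shift along the tool's x, y, z in m, then the finger opening in m, from 0 to 0.0854. A call has exactly 8 rows; each row shifts and turns the commanded pose from where the row before left it, along the tool's axes as they then stand; what a row does not reach is not made up. A row lasts 1/10 s, in which the tool goes at most 50 mm and 8.59 degrees, less where a joint would pass 70% of its speed; a pose out of reach is approached as far as the arm can. A call with a gripper value outside its range is refused whole. The fingers move at their own pace and stop on an object; "squeeze" is the grip in N (left out, the last holds). Time passes only in rows, so rows that do not move let the fingers close, or fill a call up. It gives the time, the measured TCP pose, the force and the opening at its end, in the units of the state.
- robot.state(): the state, without advancing time (a new reading comes with each control period).
- cams.get_image(name): name is "side" or "top"; returns a dict with "img" (480x640x3 uint8, red, green, blue), "intrinsics" (3x3 intrinsics, pixels), "pose" (4x4, takes a point from camera to world coordinates). Camera axes: x right, y down, z forward; pixel columns grow to the right and rows downward; lengths in m; the calibration is good to about 2 mm. A picture is of the moment at which its call begins. There is no depth.
- robot.sign_off(): hands the job in, once; it reports no verdict.
Trained networks look in a picture, given as the dict that the camera call returned (one of the last four; its "shot" number tells which), for a name from the list of things; names that differ only in an ending like _2 or _b are one class to them, and where a whole thing is asked for, a point or a joint stands for the part that bears it (a point fixed in the world has none). Each returns a list of dicts, best first, with "confidence" (0 to 1); they miss things now and then, are a little off and sometimes report something else, mostly with a low value. They report only what shows in the picture. A call takes as long as a camera call. They do not tell look-alikes from the thing itself.
- find_in(picture, target): "at" ([x, y, z] in m, in world coordinates, good to about 4 mm: the middle of the surface that is visible of it).
The state is a dict: "t": time; "qpos": joint angles; "qvel": joint speeds; "joint_efforts": joint torques, N m; "eef_pos": TCP position; "orientation": TCP orientation; "ft_force": force on the tool from outside, world axes, zero at the start; "wrist_torque": the same for the moment, N m; "gripper_width": opening from 0.0 (shut) to 1.0 (fully open).
Only numpy, scipy, OpenCV 4.12 (cv2) and the standard library are available. Lean on these libraries where they do the work, as an engineer would, in place of code of your own. Each camera call takes 0.05 s, during which the arm holds its last target. There are 200 camera calls.

## Working session

There is one attempt and no reset: what is moved stays moved. The work goes in short steps, Python scripts to look and compute and a tool call to move; the robot and the scene stay as the last step left them, time stands still between calls to the robot, and variables do not carry over. Pictures are saved under pics/ and viewed, about 8 in all and at most 12, crops included, and the job is handed in when it is done.

Besides the shell and the picture viewer there is one more tool, called as a command line: name --argument value ..., lists and objects as JSON in quotes. servo_tool: Moves the arm, as the interface text tells. Its arguments: {"type":"object","properties":{"commands":{"type":"string"},"squeeze":{"type":"number"}},"required":["commands"]}

```bash
mkdir -p pics; ls
python3 - <<'E'
from station import robot,cams,find_in
import cv2,numpy as np
for n in ["top","side"]:
    p=cams.get_image(n); cv2.imwrite(f"pics/{n}0.png",p["img"][:,:,::-1])
    print(n,np.round(p["intrinsics"],1).tolist(),np.round(p["pose"],3).tolist())
    for t in ["loader","orange_coupling","blue_coupling","carousel","post","jar","weight","lid","spanner","driver"]:
        print(t,[(np.round(d["at"],3).tolist(),round(d["confidence"],2)) for d in find_in(p,t)][:4])
s=robot.state();print({k:np.round(v,3).tolist() for k,v in s.items()})
E
```

```text
pics
top [[507.2, 0.0, 324.1], [0.0, 507.2, 238.8], [0.0, 0.0, 1.0]] [[0.022, -0.992, 0.123, 0.425], [-1.0, -0.024, -0.015, 0.028], [0.018, -0.123, -0.992, 1.255], [0.0, 0.0, 0.0, 1.0]]
loader [([0.571, 0.08, 0.025], 0.96), ([0.632, -0.075, 0.05], 0.34)]
orange_coupling [([0.632, -0.076, 0.05], 0.68), ([0.755, -0.129, 0.018], 0.58)]
blue_coupling [([0.517, -0.071, 0.052], 0.53), ([0.578, 0.121, 0.03], 0.47), ([0.653, 0.386, 0.043], 0.41)]
carousel [([0.578, 0.124, 0.028], 0.58)]
post [([0.573, 0.121, 0.026], 0.73)]
jar [([0.518, 0.521, 0.09], 0.81), ([0.521, -0.073, 0.052], 0.59), ([0.4, -0.459, 0.023], 0.44)]
weight [([0.649, 0.385, 0.042], 0.9)]
lid [([0.638, -0.411, 0.017], 0.96)]
spanner [([0.417, 0.466, 0.008], 0.82), ([0.575, 0.122, 0.032], 0.63)]
driver [([0.402, -0.458, 0.025], 0.84), ([0.574, 0.126, 0.028], 0.68)]
side [[604.2, 0.0, 323.6], [0.0, 604.2, 237.2], [0.0, 0.0, 1.0]] [[-0.962, -0.191, 0.195, 0.237], [-0.272, 0.719, -0.64, 1.163], [-0.018, -0.668, -0.744, 1.391], [0.0, 0.0, 0.0, 1.0]]
loader [([0.573, 0.116, 0.032], 0.82), ([0.632, -0.066, 0.049], 0.2)]
orange_coup
[... 220 characters left out ...]

post [([0.57, 0.139, 0.042], 0.83)]
jar [([0.521, 0.482, 0.095], 0.79)]
weight [([0.646, 0.406, 0.044], 0.57), ([0.629, -0.066, 0.052], 0.25)]
lid [([0.572, 0.117, 0.032], 0.34)]
spanner [([0.41, 0.477, 0.005], 0.59)]
driver [([0.4, -0.454, 0.018], 0.52), ([0.631, -0.064, 0.05], 0.41), ([0.575, 0.143, 0.044], 0.25)]
{'t': 1.1, 'qpos': [1.207, 0.053, 1.613, -0.0, 1.476, -0.119], 'qvel': [-0.0, -0.0, -0.0, -0.0, 0.002, -0.0], 'joint_efforts': [0.002, -39.369, -37.047, -0.0, 0.0, -0.0], 'eef_pos': [0.151, 0.606, 0.231], 'orientation': [[0.242, -0.0, -0.97], [0.97, -0.0, 0.242], [-0.0, -1.0, 0.0]], 'ft_force': [1.083, 0.32, 0.291], 'wrist_torque': [0.037, 0.007, -0.037], 'gripper_width': 1.001}
```

View pics/top0.png

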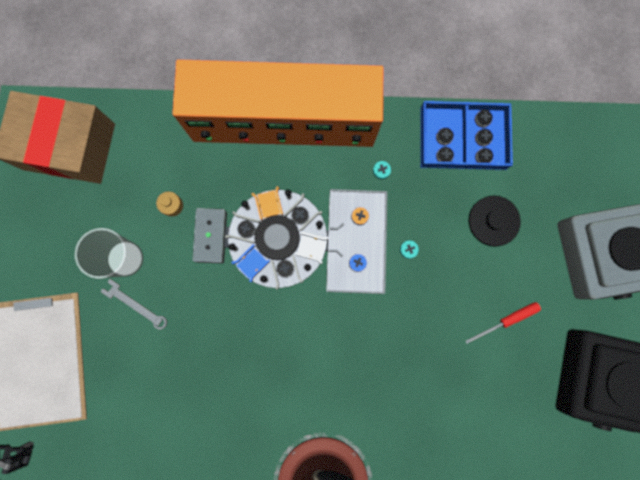

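View pics/side0.png

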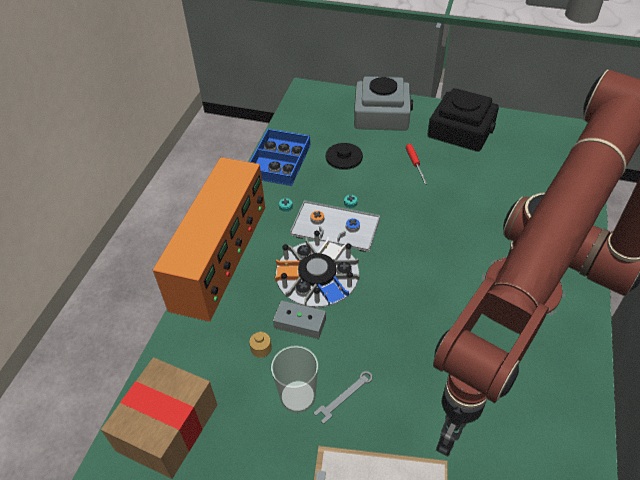

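Top view: loader hub at about (277,237) with the apron to its right (world −y), and the orange pocket at about (268,204). There are three candidates for the orange coupling: the disc on the apron at (360,216), and turquoise ones on the table at (382,169) and (410,249). Only (360,216) is orange-topped and on the apron. I'll confirm it in an enlarged crop.

Run:
```python
import cv2
a=cv2.imread("pics/top0.png")[180:300,222:422]
cv2.imwrite("pics/crop1.png",cv2.resize(a,None,fx=4,fy=4,interpolation=cv2.INTER_CUBIC)[:,:800])
```

```text
(no output)
```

View pics/crop1.png

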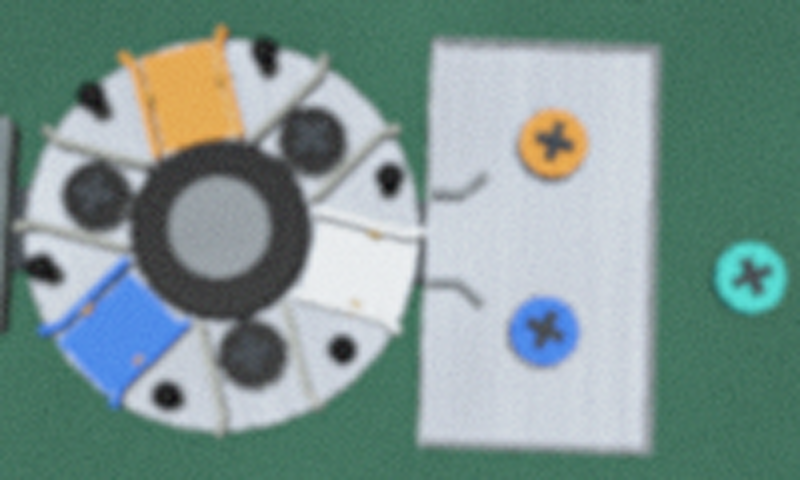

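The crop confirms it: orange top with a dark cross at crop (553,144), which is full (360,216). Blue is at crop (544,330), turquoise lies off the apron. The white pocket is near the throat. Next I'll fit the loader pose.

```bash
cat > h.py <<'E'
import numpy as np, cv2
from scipy.optimize import least_squares
K={"top":np.array([[507.2,0,324.1],[0,507.2,238.8],[0,0,1]])}
def ray(p,uv,z):
    d=p["pose"][:3,:3]@np.linalg.solve(p["intrinsics"],[uv[0],uv[1],1]);o=p["pose"][:3,3]
    return o+d*(z-o[2])/d[2]
def proj(p,X):
    c=p["pose"][:3,:3].T@(np.asarray(X)-p["pose"][:3,3]);q=p["intrinsics"]@c;return q[:2]/q[2]
E
python3 - <<'E'
from h import *
from station import robot,cams
p=cams.get_image("top");np.savez("cam.npz",pose=p["pose"],K=p["intrinsics"])
f=lambda x,y,z:ray(p,(222+x/4-.375,180+y/4-.375),z)
# loader pts
pts=[((125,-124),(434,42),.035),((125,-264),(658,47),.035),((-125,-264),(651,451),.035),((-125,-124),(420,443),.035),((0,0),(219,228),.05)]
L=np.array([a for a,_,_ in pts])/1e3; W=np.array([f(*b,z)[:2] for _,b,z in pts])
def tr(q,l): c,s=np.cos(q[2]),np.sin(q[2]);return l@np.array([[c,s],[-s,c]])+q[:2]
r=least_squares(lambda q:(tr(q,L)-W).ravel(),[.575,.12,0]);q=r.x
print("loader",q,"res mm",np.round(1e3*(tr(q,L)-W),1).tolist())
inv=lambda w:tr([0,0,-q[2]],(np.asarray(w)[:2]-q[:2]))
hsv=cv2.cvtColor(p["img"],cv2.COLOR_RGB2HSV)
for n,(x,y),z in [("orange",(553,144),.049),("blue",(544,330),.049),("turq",(751,276),.019)]:
    w=f(x,y,z);print(n,w,inv(w)*1e3)
for b in [(265,50),(390,176),(342,346),(166,393),(37,266),(90,96)]:
    l=inv(f(*b,.08));print("post",np.round(l*1e3),"carousel ang deg",np.degrees(np.arctan2(l[1],l[0]))+90,np.hypot(*l))
for n,c,z in [("opocket",(193,103),.030),("bpocket",(123,333),.03),("wpocket",(360,272),.03)]:
    l=inv(f(*c,z));print(n,np.degrees(np.arctan2(l[1],l[0]))+90,np.hypot(*l))
E
```

```text
loader [ 0.57677215  0.12407854 -0.01147386] res mm [[3.1, 1.2], [1.1, -1.1], [-1.8, -0.8], [-1.9, 0.6], [-0.4, -0.0]]
orange [ 0.63321424 -0.07526157  0.049     ] [  58.72553099 -198.67939431]
blue [ 0.52066031 -0.07134381  0.049     ] [ -53.86594841 -196.05328684]
turq [ 0.55922702 -0.20069891  0.019     ] [ -13.81760839 -324.95738062]
post [103. -25.] carousel ang deg 76.53543606364308 0.1062573947527004
post [  31. -101.] carousel ang deg 17.003557046504 0.10559769870777945
post [-70. -77.] carousel ang deg -42.297065818004114 0.10356675563640579
post [-100.   24.] carousel ang deg 256.6419349223951 0.1031004711883051
post [-29. 102.] carousel ang deg 196.02399449318995 0.10619135180150474
post [72. 77.] carousel ang deg 136.78194877223774 0.10518759572164665
opocket 104.78340253729499 0.0821961212528283
bpocket 228.0373499235551 0.08463253059993603
wpocket -13.840983208867925 0.08750070224761433
```

servo_tool --commands "0 0 0 -0.0227 0 -0.0397 0.05;0 0 0 -0.0227 0 -0.0397 0.05;0 0 0 -0.0227 0 -0.0397 0.05;0 0 0 -0.0227 0 -0.0397 0.05;0 0 0 -0.0227 0 -0.0397 0.05;0 0 0 -0.0227 0 -0.0397 0.05;0 0 0 -0.0227 0 -0.0397 0.05;0 0 0 -0.0227 0 -0.0397 0.05" --squeeze 20

```text
t: 1.95
eef_pos: [0.4167, 0.3518, 0.2316]
orientation: [[0.242, 0.001, -0.97], [0.97, 0.0, 0.242], [0.001, -1.0, -0.001]]
ft_force: [0.2, 0.4, -0.1]
gripper_width: 0.587
```

servo_tool --commands "0 0 0 -0.0227 0 -0.0397 0.05;0 0 0 -0.0227 0 -0.0397 0.05;0 0 0 -0.0227 0 -0.0397 0.05;0 0 0 -0.0227 0 -0.0397 0.05;0 0 0 -0.0227 0 -0.0397 0.05;0 0 0 -0.0227 0 -0.0397 0.05;0 0 0 -0.0227 0 -0.0397 0.05;0 0 0 -0.0227 0 -0.0397 0.05"

```text
t: 2.75
eef_pos: [0.6809, 0.0985, 0.2313]
orientation: [[0.243, 0.0, -0.97], [0.97, 0.0, 0.243], [0.0, -1.0, -0.0]]
ft_force: [0.0, 2.2, 0.7]
gripper_width: 0.585
```

servo_tool --commands "0 0 0 0 0.022 0.001 0.05;0 0 0 0 0.022 0.001 0.05;0 0 0 0 0.022 0 0.05;0 0 0 0 0.022 0 0.05;0 0 0 0 0.022 0 0.05;0 0 0 0 0.022 0 0.05;0 0 0 0 0.022 0 0.05;0 0 0 0 0.017 0 0.05"

```text
t: 3.55
eef_pos: [0.6771, 0.1005, 0.0585]
orientation: [[0.242, -0.002, -0.97], [0.97, -0.0, 0.242], [-0.0, -1.0, 0.001]]
ft_force: [-0.1, 0.1, -0.3]
gripper_width: 0.584
```

servo_tool --commands "0 0 0 0 0 0 0.03;0 0 0 0 0 0 0.02;0 0 0 0 0 0 0.01;0 0 0 0 0 0 0.01;0 0 0 0 0 0 0.01;0 0 0 0 0 0 0.01;0 0 0 0 0 0 0.01;0 0 0 0 0 0 0.01"

```text
t: 4.35
eef_pos: [0.6783, 0.1005, 0.0611]
orientation: [[0.242, 0.001, -0.97], [0.97, 0.0, 0.242], [0.0, -1.0, -0.001]]
ft_force: [-0.7, -0.8, 0.9]
gripper_width: 0.192
```

Run:
```python
from station import robot,cams
import cv2
p=cams.get_image("side")
cv2.imwrite("pics/s1.png",cv2.resize(p["img"][180:330,230:430,::-1],None,fx=4,fy=4,interpolation=cv2.INTER_CUBIC))
```

```text
(no output)
```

View pics/s1.png

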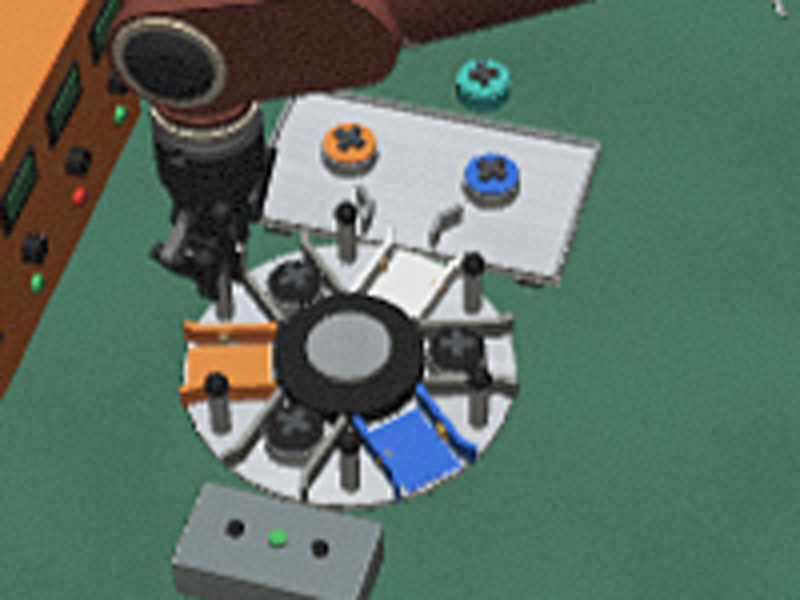

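servo_tool --commands "0 3.35 0 -0.0061 0 0.0002 0.01;0 3.35 0 -0.0061 0 0.0002 0.01;0 3.35 0 -0.0061 0 0.0002 0.01;0 3.35 0 -0.0061 0 0.0002 0.01;0 3.35 0 -0.0061 0 0.0002 0.01;0 3.35 0 -0.0061 0 0.0002 0.01;0 3.35 0 -0.0061 0 0.0002 0.01;0 3.35 0 -0.0061 0 0.0002 0.01"

```text
t: 5.2
eef_pos: [0.6564, 0.0573, 0.0611]
orientation: [[0.656, 0.003, -0.755], [0.755, -0.0, 0.656], [0.002, -1.0, -0.003]]
ft_force: [2.3, -0.6, -0.2]
gripper_width: 0.19
```

servo_tool --commands "0 3.35 0 -0.0061 0 0.0002 0.01;0 3.35 0 -0.0061 0 0.0002 0.01;0 3.35 0 -0.0061 0 0.0002 0.01;0 3.35 0 -0.0061 0 0.0002 0.01;0 3.35 0 -0.0061 0 0.0002 0.01;0 3.35 0 -0.0061 0 0.0002 0.01;0 3.35 0 -0.0061 0 0.0002 0.01;0 3.35 0 -0.0061 0 0.0002 0.01"

```text
t: 6.0
eef_pos: [0.6171, 0.0285, 0.0611]
orientation: [[0.926, 0.003, -0.378], [0.378, -0.002, 0.926], [0.003, -1.0, -0.003]]
ft_force: [2.9, -2.7, -0.1]
gripper_width: 0.186
```

servo_tool --commands "0 3.35 0 -0.0061 0 0.0002 0.01;0 3.35 0 -0.0061 0 0.0002 0.01;0 3.35 0 -0.0061 0 0.0002 0.01;0 3.35 0 -0.0061 0 0.0002 0.01;0 3.35 0 -0.0061 0 0.0002 0.01;0 3.35 0 -0.0061 0 0.0002 0.01;0 3.35 0 -0.0061 0 0.0002 0.01;0 3.35 0 -0.0061 0 0.0002 0.01"

```text
t: 6.8
eef_pos: [0.5689, 0.0207, 0.0611]
orientation: [[0.997, 0.003, 0.08], [-0.08, -0.003, 0.997], [0.003, -1.0, -0.002]]
ft_force: [0.5, -3.5, -0.8]
gripper_width: 0.189
```

servo_tool --commands "0 3.7 0 -0.0067 0 0.0002 0.01;0 3.7 0 -0.0067 0 0.0002 0.01;0 3.7 0 -0.0067 0 0.0002 0.01;0 3.7 0 -0.0067 0 0.0002 0.01;0 3.7 0 -0.0067 0 0.0002 0.01;0 3.7 0 -0.0067 0 0.0002 0.01;0 3.7 0 -0.0067 0 0.0002 0.01;0 0 0 0 0 0 0.01"

```text
t: 7.6
eef_pos: [0.5235, 0.0353, 0.0611]
orientation: [[0.863, -0.0, 0.505], [-0.505, -0.002, 0.863], [0.001, -1.0, -0.002]]
ft_force: [-3.0, -4.1, 3.4]
gripper_width: 0.187
```

Run:
```python
from station import robot,cams
import cv2
p=cams.get_image("top")
cv2.imwrite("pics/t2.png",cv2.resize(p["img"][180:300,222:422,::-1],None,fx=4,fy=4,interpolation=cv2.INTER_CUBIC))
```

```text
(no output)
```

View pics/t2.png

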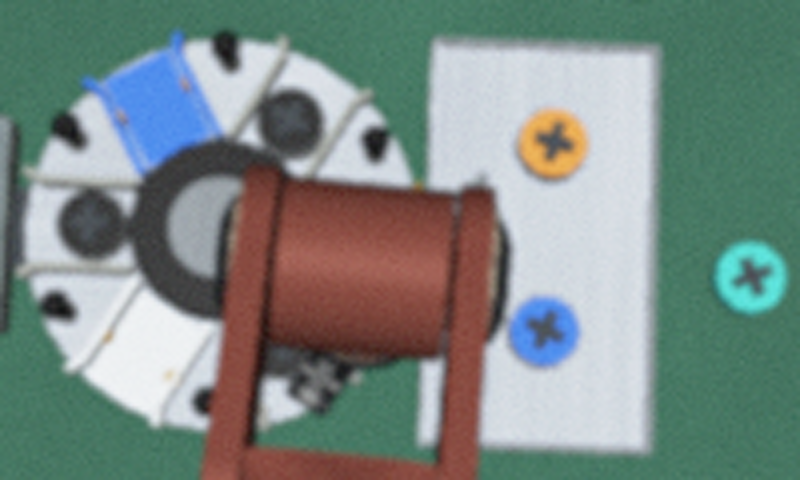

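The carousel is turned: blue is at upper left, white at lower left, and orange is under the arm towards the throat. I'll compute the angle from the visible balls at crop (226,44), (66,126), (52,303) and (376,138).

Run:
```python
from h import *
c=np.load("cam.npz");p=dict(pose=c["pose"],intrinsics=c["K"])
q=[.5768,.1241,-.0115]
for b in [(226,44),(65,126),(50,303),(376,138)]:
    w=ray(p,(222+b[0]/4-.375,180+b[1]/4-.375),.08)[:2]-q[:2]
    print((np.degrees(np.arctan2(w[1],w[0])-q[2])+90)%60-30, np.hypot(*w))
```

```text
-0.8932506638504094 0.10607396261977549
-0.7044576693224371 0.10501718229798776
-1.5285483457961675 0.1061787574140064
-0.006616893500044796 0.10624148019332039
```

servo_tool --commands "0 0 0 0 0 0 0.05;0 0 0 0 0 0 0.05;0 0 0 0 0 0 0.05;0 0 0 0 0 0 0.05;0 0 0 0 -0.02 0 0.05;0 0 0 0 -0.03 0 0.05;0 0 0 0 -0.03 0 0.05;0 0 0 0 -0.02 0 0.05"

```text
t: 8.45
eef_pos: [0.5246, 0.036, 0.1627]
orientation: [[0.863, 0.003, 0.505], [-0.505, 0.0, 0.863], [0.002, -1.0, 0.001]]
ft_force: [0.2, -0.0, 1.0]
gripper_width: 0.585
```

servo_tool --commands "0 7.55 0 0 0 0 0.07;0 7.55 0 0 0 0 0.07;0 7.55 0 0 0 0 0.07;0 7.55 0 0 0 0 0.07;0 7.55 0 0 0 0 0.07;0 7.55 0 0 0 0 0.07;0 7.55 0 0 0 0 0.07;0 7.55 0 0 0 0 0.07"

```text
t: 9.25
eef_pos: [0.5237, 0.0361, 0.1601]
orientation: [[-0.018, -0.0, 1.0], [-1.0, 0.0, -0.018], [-0.0, -1.0, -0.0]]
ft_force: [0.2, -0.1, 0.3]
gripper_width: 0.816
```

servo_tool --commands "0 0 0 0.016 0 0.0155 0.07;0 0 0 0.016 0 0.0155 0.07;0 0 0 0.016 0 0.0155 0.07;0 0 0 0.016 0 0.0155 0.07;0 0 0 0.016 0 0.0155 0.07;0 0 0 0.016 0 0.0155 0.07;0 0 0 0.016 0 0.0155 0.07;0 0 0 0 0 0 0.07"

```text
t: 10.05
eef_pos: [0.632, -0.0791, 0.1601]
orientation: [[-0.014, 0.0, 1.0], [-1.0, -0.0, -0.014], [0.0, -1.0, 0.0]]
ft_force: [0.2, 0.1, -0.7]
gripper_width: 0.821
```

Run:
```python
from station import robot,cams
import cv2
p=cams.get_image("top")
cv2.imwrite("pics/t3.png",cv2.resize(p["img"][180:300,222:422,::-1],None,fx=4,fy=4,interpolation=cv2.INTER_CUBIC))
p=cams.get_image("side")
cv2.imwrite("pics/s3.png",cv2.resize(p["img"][180:330,230:430,::-1],None,fx=4,fy=4,interpolation=cv2.INTER_CUBIC))
```

```text
(no output)
```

View pics/s3.png

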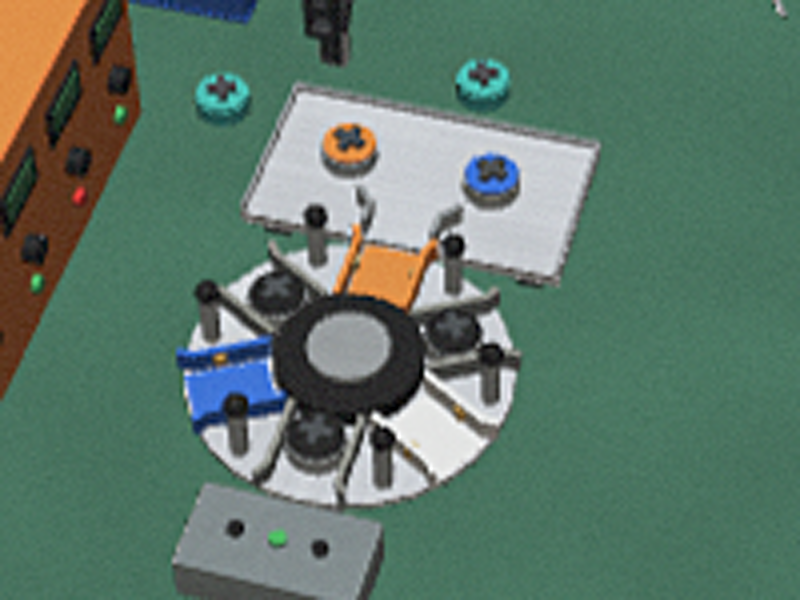

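servo_tool --commands "0 0 0 -0.004 0.02 0.001 0.07;0 0 0 0 0.02 0 0.07;0 0 0 0 0.02 0 0.07;0 0 0 0 0.02 0 0.07;0 0 0 0 0.02 0 0.07;0 0 0 0 0.015 0 0.07;0 0 0 0 0.008 0 0.07;0 0 0 0 0.004 0 0.07"

```text
t: 10.95
eef_pos: [0.6312, -0.073, 0.0325]
orientation: [[-0.012, -0.001, 1.0], [-1.0, 0.0, -0.012], [-0.0, -1.0, -0.001]]
ft_force: [0.6, 0.5, 0.0]
gripper_width: 0.822
```

servo_tool --commands "0 0 0 0 0.001 0 0.06;0 0 0 0 0 0 0.054;0 0 0 0 0 0 0.05;0 0 0 0 0 0 0.047;0 0 0 0 0 0 0.044;0 0 0 0 0 0 0.04;0 0 0 0 0 0 0.04;0 0 0 0 0 0 0.04"

```text
t: 11.75
eef_pos: [0.6324, -0.0738, 0.0332]
orientation: [[-0.013, 0.001, 1.0], [-1.0, -0.001, -0.013], [0.001, -1.0, 0.001]]
ft_force: [-2.4, -1.5, 4.9]
gripper_width: 0.504
```

servo_tool --commands "0 0 0 0.003 0 0 0.04;0 0 0 0.003 0 0 0.04;0 0 0 0.003 0 0 0.04;0 0 0 0 0 -0.005 0.04;0 0 0 0 0 -0.005 0.04;0 0 0 0 0 -0.005 0.04;0 0 0 0 0 -0.005 0.04;0 0 0 0 0 -0.005 0.04"

```text
t: 12.55
eef_pos: [0.6072, -0.0823, 0.0332]
orientation: [[-0.013, 0.002, 1.0], [-1.0, -0.0, -0.013], [0.0, -1.0, 0.002]]
ft_force: [3.0, 0.2, 3.8]
gripper_width: 0.498
```

servo_tool --commands "0 0 0 0 0 -0.005 0.04;0 0 0 0 0 -0.005 0.04;0 0 0 0 0 -0.005 0.04;0 0 0 0 0 -0.005 0.04;0 0 0 0 0 -0.005 0.04;0 0 0 0 0 -0.005 0.04;0 0 0 0 0 -0.003 0.04;0 0 0 0 0 0 0.04"

```text
t: 13.35
eef_pos: [0.5739, -0.0819, 0.0332]
orientation: [[-0.013, 0.002, 1.0], [-1.0, -0.0, -0.013], [0.0, -1.0, 0.002]]
ft_force: [1.7, 0.1, 6.8]
gripper_width: 0.505
```

servo_tool --commands "0 0 0 -0.006 0 0 0.04;0 0 0 -0.006 0 0 0.04;0 0 0 -0.006 0 0 0.04;0 0 0 -0.006 0 0 0.04;0 0 0 -0.006 0 0 0.04;0 0 0 -0.006 0 0 0.04;0 0 0 -0.004 0 0 0.04;0 0 0 0 0 0 0.04"

```text
t: 14.15
eef_pos: [0.5741, -0.0424, 0.0332]
orientation: [[-0.012, 0.0, 1.0], [-1.0, -0.002, -0.012], [0.002, -1.0, 0.0]]
ft_force: [-0.2, -2.5, 8.2]
gripper_width: 0.506
```

servo_tool --commands "0 0 0 0 0 0 0.05;0 0 0 0 0 0 0.055;0 0 0 0 0 0 0.06;0 0 0 0 0 0 0.06;0 0 0 0 0 0 0.06;0 0 0 0 -0.01 0 0.06;0 0 0 0 -0.03 0 0.06;0 0 0 0 -0.03 0 0.06"

```text
t: 14.95
eef_pos: [0.5736, -0.0416, 0.1029]
orientation: [[-0.013, -0.002, 1.0], [-1.0, 0.0, -0.013], [-0.0, -1.0, -0.002]]
ft_force: [0.7, -0.7, 0.4]
gripper_width: 0.703
```

servo_tool --commands "0 0 0 0.02 0 0 0.03;0 0 0 0.02 0 0 0.0;0 0 0 0.01 0 0 0.0;0 0 0 0 0 0 0.0;0 0 0 0 0 0 0.0;0 0 0 0 0 0 0.0;0 0 0 0 0 0 0.0;0 0 0 0 0 0 0.0"

```text
t: 15.75
eef_pos: [0.5735, -0.0912, 0.1022]
orientation: [[-0.012, -0.0, 1.0], [-1.0, 0.0, -0.012], [-0.0, -1.0, -0.0]]
ft_force: [-0.4, 0.1, 0.2]
gripper_width: -0.003
```

Run:
```python
from station import robot,cams
import cv2,numpy as np
print(robot.state()["eef_pos"])
p=cams.get_image("side")
cv2.imwrite("pics/s4.png",cv2.resize(p["img"][180:330,230:430,::-1],None,fx=4,fy=4,interpolation=cv2.INTER_CUBIC))
```

```text
[ 0.57354017 -0.09120272  0.10217443]
```

View pics/s4.png

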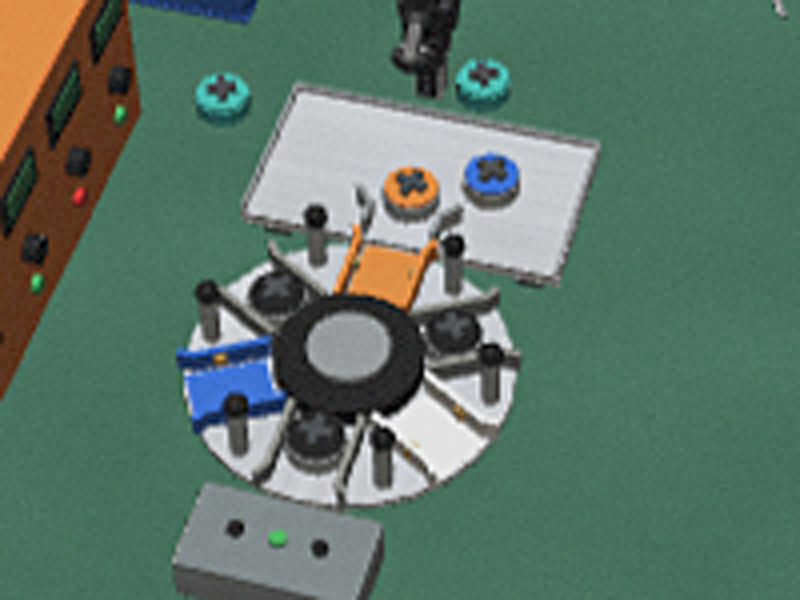

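servo_tool --commands "0 0 0 0 0.015 0.001 0;0 0 0 0 0.015 0 0;0 0 0 0 0.015 0 0;0 0 0 0 0.01 0 0;0 0 0 0 0.006 0 0;0 0 0 0 0.005 0 0;0 0 0 0 0 0 0;0 0 0 0 0 0 0"

```text
t: 16.6
eef_pos: [0.575, -0.0919, 0.0367]
orientation: [[-0.013, 0.001, 1.0], [-1.0, -0.0, -0.013], [0.0, -1.0, 0.001]]
ft_force: [-0.6, -0.1, -0.0]
gripper_width: -0.0
```

servo_tool --commands "0 0 0 -0.003 0 0 0;0 0 0 -0.003 0 0 0;0 0 0 -0.003 0 0 0;0 0 0 -0.003 0 0 0;0 0 0 -0.003 0 0 0;0 0 0 -0.003 0 0 0;0 0 0 -0.003 0 0 0;0 0 0 -0.003 0 0 0"

```text
t: 17.4
eef_pos: [0.5749, -0.0676, 0.0364]
orientation: [[-0.013, 0.0, 1.0], [-1.0, -0.0, -0.013], [0.0, -1.0, 0.0]]
ft_force: [-0.5, -0.7, -0.0]
gripper_width: -0.001
```

servo_tool --commands "0 0 0 -0.003 0 0 0;0 0 0 -0.003 0 0 0;0 0 0 -0.003 0 0 0;0 0 0 -0.003 0 0 0;0 0 0 -0.003 0 0 0;0 0 0 -0.003 0 0 0;0 0 0 -0.003 0 0 0;0 0 0 -0.003 0 0 0"

```text
t: 18.2
eef_pos: [0.5752, -0.0435, 0.0363]
orientation: [[-0.013, -0.0, 1.0], [-1.0, -0.0, -0.013], [0.0, -1.0, -0.0]]
ft_force: [0.8, -1.4, 1.3]
gripper_width: -0.002
```

Run:
```python
from station import robot,cams
import cv2,numpy as np
p=cams.get_image("side")
cv2.imwrite("pics/s5.png",cv2.resize(p["img"][180:330,230:430,::-1],None,fx=4,fy=4,interpolation=cv2.INTER_CUBIC))
```

```text
(no output)
```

View pics/s5.png

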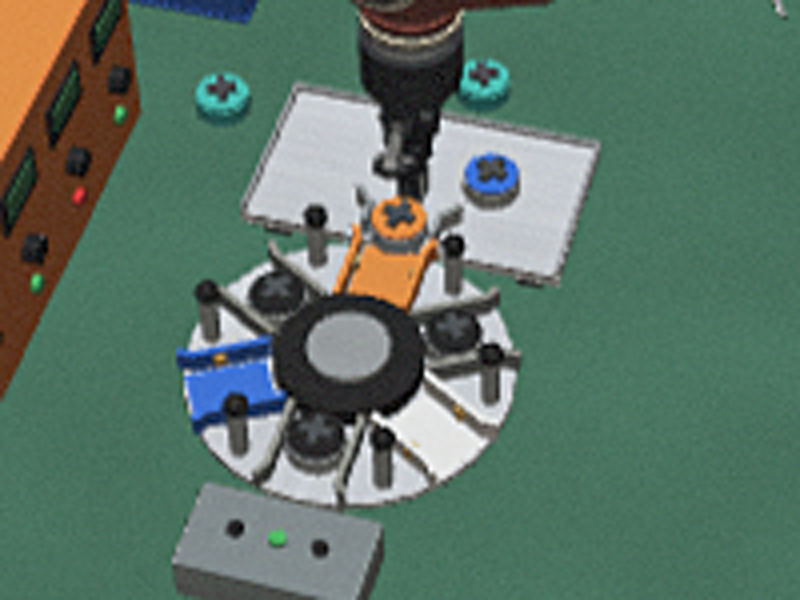

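servo_tool --commands "0 0 0 -0.0025 0 0 0;0 0 0 -0.0025 0 0 0;0 0 0 -0.0025 0 0 0;0 0 0 -0.0025 0 0 0;0 0 0 -0.0025 0 0 0;0 0 0 -0.0025 0 0 0;0 0 0 -0.0025 0 0 0;0 0 0 -0.0025 0 0 0"

```text
t: 19.05
eef_pos: [0.5755, -0.0236, 0.0364]
orientation: [[-0.013, 0.0, 1.0], [-1.0, -0.0, -0.013], [0.0, -1.0, 0.0]]
ft_force: [-0.2, -1.1, 1.7]
gripper_width: 0.0
```

servo_tool --commands "0 0 0 -0.001 0 0 0;0 0 0 -0.001 0 0 0;0 0 0 -0.001 0 0 0;0 0 0 -0.001 0 0 0;0 0 0 -0.001 0 0 0;0 0 0 -0.001 0 0 0;0 0 0 -0.001 0 0 0;0 0 0 -0.001 0 0 0"

```text
t: 19.85
eef_pos: [0.5755, -0.0156, 0.0362]
orientation: [[-0.013, -0.0, 1.0], [-1.0, 0.0, -0.013], [-0.0, -1.0, -0.0]]
ft_force: [-1.2, -1.2, 0.1]
gripper_width: 0.001
```

servo_tool --commands "0 0 0 -0.001 0 0 0;0 0 0 -0.001 0 0 0;0 0 0 -0.001 0 0 0;0 0 0 -0.001 0 0 0;0 0 0 -0.001 0 0 0;0 0 0 -0.001 0 0 0;0 0 0 0 0 0 0;0 0 0 0 0 0 0"

```text
t: 20.65
eef_pos: [0.5755, -0.0106, 0.0362]
orientation: [[-0.013, -0.0, 1.0], [-1.0, -0.002, -0.013], [0.002, -1.0, -0.0]]
ft_force: [-1.0, -6.2, 0.8]
gripper_width: -0.001
```

servo_tool --commands "0 0 0 -0.0006 0 0 0;0 0 0 -0.0006 0 0 0;0 0 0 -0.0006 0 0 0;0 0 0 -0.0006 0 0 0;0 0 0 -0.0006 0 0 0;0 0 0 -0.0006 0 0 0;0 0 0 -0.0006 0 0 0;0 0 0 -0.0006 0 0 0"

```text
t: 21.45
eef_pos: [0.5763, -0.0075, 0.0369]
orientation: [[-0.012, 0.001, 1.0], [-1.0, -0.005, -0.012], [0.005, -1.0, 0.001]]
ft_force: [-1.2, -11.2, 1.7]
gripper_width: 0.005
```

servo_tool --commands "0 0 0 -0.0006 0 0 0;0 0 0 -0.0006 0 0 0;0 0 0 -0.0006 0 0 0;0 0 0 -0.0006 0 0 0;0 0 0 -0.0006 0 0 0;0 0 0 -0.0006 0 0 0;0 0 0 -0.0006 0 0 0;0 0 0 -0.0006 0 0 0"

```text
t: 22.25
eef_pos: [0.5764, -0.0026, 0.0369]
orientation: [[-0.012, 0.001, 1.0], [-1.0, -0.005, -0.012], [0.005, -1.0, 0.001]]
ft_force: [-1.4, -10.7, 1.6]
gripper_width: 0.003
```

servo_tool --commands "0 0 0 -0.0006 0 0 0;0 0 0 -0.0006 0 0 0;0 0 0 -0.0006 0 0 0;0 0 0 -0.0006 0 0 0;0 0 0 -0.0006 0 0 0;0 0 0 -0.0006 0 0 0;0 0 0 -0.0006 0 0 0;0 0 0 -0.0006 0 0 0"

```text
t: 23.05
eef_pos: [0.5763, 0.0033, 0.0367]
orientation: [[-0.013, 0.001, 1.0], [-1.0, -0.003, -0.013], [0.003, -1.0, 0.001]]
ft_force: [-0.4, -6.6, 1.2]
gripper_width: -0.002
```

servo_tool --commands "0 0 0 -0.0005 0 0 0;0 0 0 -0.0005 0 0 0;0 0 0 -0.0005 0 0 0;0 0 0 -0.0005 0 0 0;0 0 0 -0.0005 0 0 0;0 0 0 -0.0005 0 0 0;0 0 0 0 0 0 0;0 0 0 0 0 0 0"

```text
t: 23.85
eef_pos: [0.5759, 0.0079, 0.0363]
orientation: [[-0.013, 0.0, 1.0], [-1.0, 0.0, -0.013], [-0.0, -1.0, 0.0]]
ft_force: [0.4, -2.8, 0.3]
gripper_width: -0.001
```

servo_tool --commands "0 0 0 -0.0004 0 0 0;0 0 0 -0.0004 0 0 0;0 0 0 -0.0004 0 0 0;0 0 0 -0.0004 0 0 0;0 0 0 -0.0004 0 0 0;0 0 0 0 0 0 0;0 0 0 0 0 0 0;0 0 0 0 0 0 0"

```text
t: 24.65
eef_pos: [0.5758, 0.0098, 0.0362]
orientation: [[-0.013, -0.0, 1.0], [-1.0, 0.0, -0.013], [-0.0, -1.0, -0.0]]
ft_force: [0.1, -1.9, -0.9]
gripper_width: 0.001
```

servo_tool --commands "0 0 0 -0.0004 0 0 0;0 0 0 -0.0004 0 0 0;0 0 0 -0.0004 0 0 0;0 0 0 -0.0004 0 0 0;0 0 0 -0.0004 0 0 0;0 0 0 0 0 0 0;0 0 0 0 0 0 0;0 0 0 0 0 0 0"

```text
t: 25.45
eef_pos: [0.5759, 0.0117, 0.0363]
orientation: [[-0.013, 0.0, 1.0], [-1.0, 0.0, -0.013], [-0.0, -1.0, 0.0]]
ft_force: [-0.4, -0.4, 0.3]
gripper_width: 0.0
```

servo_tool --commands "0 0 0 -0.0004 0 0 0;0 0 0 -0.0004 0 0 0;0 0 0 -0.0004 0 0 0;0 0 0 -0.0004 0 0 0;0 0 0 -0.0004 0 0 0;0 0 0 0 0 0 0;0 0 0 0 0 0 0;0 0 0 0 0 0 0"

```text
t: 26.25
eef_pos: [0.5759, 0.0134, 0.0363]
orientation: [[-0.013, 0.0, 1.0], [-1.0, -0.0, -0.013], [0.0, -1.0, 0.0]]
ft_force: [-0.3, -1.8, 0.1]
gripper_width: -0.003
```

servo_tool --commands "0 0 0 -0.0004 0 0 0;0 0 0 -0.0004 0 0 0;0 0 0 -0.0004 0 0 0;0 0 0 -0.0004 0 0 0;0 0 0 -0.0004 0 0 0;0 0 0 0 0 0 0;0 0 0 0 0 0 0;0 0 0 0 0 0 0"

```text
t: 27.05
eef_pos: [0.5763, 0.0139, 0.0367]
orientation: [[-0.012, 0.001, 1.0], [-1.0, -0.003, -0.012], [0.003, -1.0, 0.001]]
ft_force: [1.1, -8.4, -0.4]
gripper_width: -0.002
```

servo_tool --commands "0 0 0 -0.0004 0 0 0;0 0 0 -0.0004 0 0 0;0 0 0 -0.0004 0 0 0;0 0 0 -0.0004 0 0 0;0 0 0 0 0 0 0;0 0 0 0 0 0 0;0 0 0 0 0 0 0;0 0 0 0 0 0 0"

```text
t: 27.85
eef_pos: [0.5766, 0.0142, 0.0369]
orientation: [[-0.012, 0.001, 1.0], [-1.0, -0.006, -0.012], [0.006, -1.0, 0.001]]
ft_force: [0.2, -13.1, 0.2]
gripper_width: -0.001
```

Pushing harder only raises the force (13 N), so the coupling is against the hub. I'll back off straight, rise and check.

servo_tool --commands "0 0 0 0.003 0 0 0;0 0 0 0.005 0 0 0;0 0 0 0.01 0 0 0;0 0 0 0.012 0 0 0;0 0 0 0 -0.015 0 0;0 0 0 0 -0.035 0 0;0 0 0 0 -0.04 0 0;0 0 0 0 -0.04 0 0"

```text
t: 28.65
eef_pos: [0.5754, -0.0126, 0.1686]
orientation: [[-0.013, 0.0, 1.0], [-1.0, 0.001, -0.013], [-0.001, -1.0, 0.0]]
ft_force: [0.8, -0.1, -1.0]
gripper_width: -0.0
```

servo_tool --commands "0 0 0 0.04 0 0 0;0 0 0 0.04 0 0 0;0 0 0 0.04 0 0 0;0 0 0 0.04 0 0 0;0 0 0 0.04 0 0 0;0 0 0 0.04 0 0 0;0 0 0 0 0 0 0;0 0 0 0 0 0 0"

```text
t: 29.45
eef_pos: [0.5726, -0.2533, 0.1672]
orientation: [[-0.014, 0.001, 1.0], [-1.0, 0.0, -0.014], [-0.0, -1.0, 0.001]]
ft_force: [0.1, 0.4, 0.0]
gripper_width: 0.003
```

Run:
```python
from station import robot,cams
import cv2,numpy as np
p=cams.get_image("top");s=cams.get_image("side")
a=cv2.resize(p["img"][185:295,222:412,::-1],None,fx=4,fy=4,interpolation=cv2.INTER_CUBIC)[:,:400]
b=cv2.resize(s["img"][180:330,230:430,::-1],None,fx=4,fy=4,interpolation=cv2.INTER_CUBIC)[90:530,200:600]
cv2.imwrite("pics/f.png",np.hstack([cv2.resize(p["img"][185:295,222:322,::-1],(400,440),interpolation=cv2.INTER_CUBIC),b]))
from h import *
q=[.5768,.1241]
hsv=cv2.cvtColor(p["img"],cv2.COLOR_RGB2HSV)
```

```text
(no output)
```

View pics/f.png

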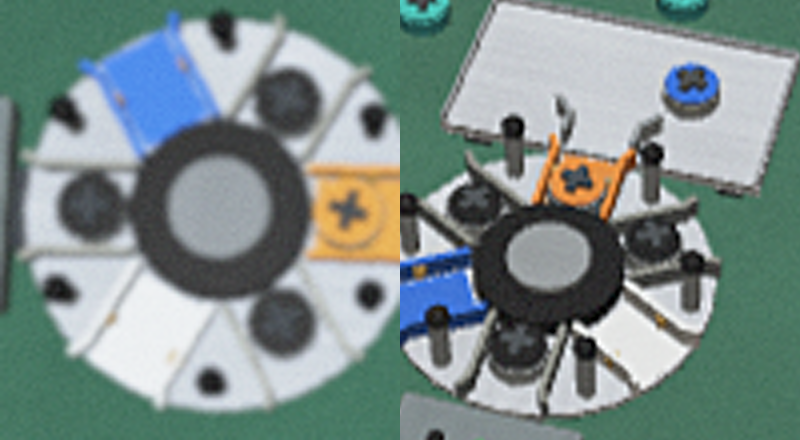

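Run:
```python
from station import robot
print(robot.sign_off())
```

```text
the job is handed in; nothing more can be done
None
```

The orange coupling is loaded: it sits in the orange pocket against the hub, and the pocket faces the throat. I signed off at about 29.5 s on the robot's clock; the interface gives no verdict.

- **Carousel:** I gripped a post near its ball and turned the carousel about 107° clockwise. Before I moved the coupling, the images put the orange pocket within about 1° of the throat.
- **Sliding:** I slid the orange coupling along the apron in the gripper to the throat line and into the throat's funnel. I then pushed it home with shut fingers and at no point raised the arm while holding it.
- **Forces:** The readings, taken at the end of each move, reached about 11 N at the clip and eased to about 1 N past it. At the hub the force rose to about 13 N with almost no further movement.
- **Last checks:** The final top and side crops show the orange coupling against the hub and the orange pocket in line with the throat. The blue coupling is still in its place on the apron and the arm is clear. I did not compare the bystanders outside those crops one by one, but the arm's path stayed clear of them.
- **Disagreement:** Just after the turn, the four visible posts gave angle errors from 0° to −1.5°, against about −0.3° from the gripper's own position. I did not measure the final angle again; by eye the posts shifted about 1° towards zero as the coupling went in.

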